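Seat a keyed index disc over its locating pin

ROBOT

A 6-joint arm with a two-finger parallel gripper is mounted at the origin on a cart in front of the work surface, level with it; the furniture and walls round the work are solid. World frame = base frame: x ahead of the robot, y to its left, z up, the work surface at z = 0. Lengths are in m, angles in degrees, forces in N, time in s.
With the tool pointing down it reaches from about 0.4 to 0.825 m from the base axis. Payload 7 kg.
Tool frame: the origin (TCP) lies midway between the tips of the shut fingers; the grasp point (between the pads) lies r.pinch_z behind it (r.pinch_z is the distance from the TCP to the grasp point, in m); z points along the fingers, y is the line along which they close (so a half turn about z gives the same grasp; the last joint's range is limited). The gripper opens to 88 mm and grips with 3 to 60 N. Pads are 19 mm wide; open, the fingers measure 130 mm over their backs; the gripper's body (78 mm by 193 mm) begins 47 mm behind the grasp point.
Start: joints at [-55.113, 20.546, 0.682, 0, -70.136, -16.507], TCP at [0.213, -0.641, 0.227] pointing down, gripper open.
Joint ranges: [-176.03, 176.03], [-82.01, 121.73], [-58.28, 71.71], [-173.87, 95.51], [-174.79, -0.11], [-173.66, 173.66]. Speed limits (degrees/s): [136.94, 136.94, 172.46, 180, 180, 180].

INTERFACE

Orientations are given as [roll, pitch, yaw] about the fixed x, y, z axes, in that order (R = Rz(yaw) Ry(pitch) Rx(roll)).
In Python, from plant import r, optics, job gives the robot as it stands.
- The arm moves only by the shell command python3 -m crank 'ROWS' [FORCE]. ROWS is JSON, a list of rows, each an object with "xyz": the shift along the tool's x, y, z in units of 30 mm (1.0 is 30 mm), a list of three; "delta_rot": the turn, a rotation vector about the tool's x, y, z in degrees, a list of three; "claw": the closure, from 0 (fully open) to 1 (shut). A call has 1 to 20 rows; each row is the pose to reach, as a shift and turn from the pose commanded when the call began, along the tool's axes at that moment; what a row does not reach only later rows make up. A row lasts 1/8 s, in which the tool goes at most 62.5 mm and 10.7 degrees, less where a joint would pass 70% of its speed; a pose out of reach is approached as far as the arm can. A call with a gripper value outside its range is refused whole. The fingers move at their own pace and stop on an object; FORCE is the grip in N (left out, the last holds). Time passes only in rows, so rows that repeat a pose let the fingers close. It gives the time, the measured TCP pose, the force, the opening and the grip force at its end, in the units of the state.
- r.get_state(): the state, without advancing time (a new reading comes with each control period).
- optics.capture(name): name is "scene" or "top"; returns a dict with "img" (420x560x3 uint8, blue, green, red), "fovy" (degrees; the focal length in pixels is half the picture's height over the tangent of half this angle, whatever the lens; pixels are square), "cx", "cy" (the principal point, pixels), "eye" and "rotation" of the camera in the world. Camera axes: x right, y up, looking along -z (the intrinsics and any distortion apply to the point x, -y, -z); pixel columns grow to the right and rows downward; lengths in m; the calibration is good to about 2 mm. A picture is of the moment at which its call begins. There is no depth.
- job.close_job(): hands the job in; it is judged then, once.
The state is a dict: "time_s": time; "joints": joint angles; "qd": joint speeds; "joint_torque": joint torques, N m; "tcp_pos": TCP position; "eef_rot": TCP orientation; "contact_force": force on the tool from outside, world axes, zero at the start; "moment": the same for the moment, N m; "gripper_width": finger opening in m; "gripper_force": force on a finger pad.
Only numpy, scipy, OpenCV 4.12 (cv2) and the standard library are available. Lean on these libraries where they do the work, as an engineer would, in place of code of your own. Each camera call takes 0.05 s, during which the arm holds its last target. There are 200 camera calls.

TASK

Push the blue keyed disc round on its spindle with a fingertip until its notch stands over the locating pin in line with the red block, then press the hub straight down until the disc is fully home and flat on its seat with the pin in the notch. Never lift the disc off the fixture, leave the things standing around it where they are, and finish clear of everything.

Things in the scene. Friction and masses are not known exactly. Their poses are not given: they have to be found in the camera images.
- fixture: fixed indexing fixture: plywood board 180 x 180 x 12 mm on the table, origin at the centre of its underside at table height, z up. On its centre axis an aluminium seat, 88 mm across, top 20 mm above the table, and a steel spindle. On the board's own -x side stand the locating pin and a red block (14 x 24 mm, top 26 mm above the table, 68 to 82 mm from the axis, white line on top).
- collar (a joint): brass collar, 44 mm across, on the spindle under the disc, m: 0 = up, carrying the disc 10 mm above the seat; 0.010 = pushed down level with the seat. It slides stiffly (about 4 to 8 N pressed on the hub) and stays where it is pushed.
- pin_top (a point): round top of the steel locating pin, 8 mm across, 52 mm from the spindle axis towards the fixture's -x, 28 mm above the table; fixed. Hidden under the disc until the notch is over it; the red block stands just outside it in the same direction.
- disc: loose blue disc, 120 x 8 mm, 0.25 kg, origin at the centre of its underside, z up. Its blind bore sits on the spindle; it turns endlessly with under 3 N at the peg and stays where left. Underside 30 mm above the table at the start (2 mm over the pin), 20 mm when home, possible only with the pin in the notch. Notch towards its own -x, black finger peg +x, hub 32 mm across in the middle.
- hub_top (a point): centre of the flat top of the disc's hub, on the axis, 30 mm above the disc's underside (60 mm above the table at the start, 50 mm when home): the place to press
- notch (a point): middle of the notch, 52 mm from the axis, at the height of the disc's top face. The notch is 14 mm wide with yellow painted lips and reaches from 46 mm radius out to the rim; it passes the 8 mm pin with 3 mm to spare on each side.
- peg_top (a point): centre of the top of the black upright finger peg on the disc, 14 mm across, 16 mm tall above the disc's top face, 44 mm from the axis, opposite the notch: push it sideways to turn the disc
- sanding_block: cork sanding block 65 x 100 x 30 mm, loose, origin at the centre of its underside; leave alone
- offcut: wood offcut 45 x 50 x 40 mm, loose, origin at the centre of its underside; leave alone
- screw_tin: open round tin of screws, 84 mm across, 29 mm high, loose, origin at the centre of its underside; leave alone
- wax_tin: round wax tin with red lid, 74 mm across, 40 mm high, loose, origin at the centre of its underside; leave alone
Things that resemble listed ones, but are neither listed nor needed, are in the scene too. What is meant by the disc is not orange, and is the smaller of those in its own colour.

How it is judged (in metres and radians):
At the end, for the whole second after the job is handed in: The disc rests on its seat: underside 20 mm above the table (to within 1.7 mm above), level to 0.04 rad, centred on the spindle within 4 mm, the pin in the notch (notch middle within 6 mm of the pin), at rest (z of disc in the frame of fixture between 0.018 and 0.0217 m and angle between disc's own z axis and vertical below 0.04 rad and horizontal distance between notch and pin_top below 0.006 m and horizontal distance between disc and fixture below 0.004 m and linear speed of disc below 0.02 m/s and angular speed of disc below 0.1 rad/s); the robot touches nothing.
It fails at once if the disc was lifted more than 8 mm above its starting height (z of disc in the frame of fixture above 0.038 m).
It fails at once if a bystander was moved by more than 20 mm (distance of any of sanding_block, offcut, screw_tin, wax_tin from where it was at the start of the episode above 0.02 m).
It also fails if it takes over 54 s, if anything falls off the work surface, if the arm or the gripper's body presses on something with over 40 N, if the wrist force passes 120 N, or if a joint passes its speed limit or range.

## Working session

There is one attempt and no reset: what is moved stays moved. The work goes in short steps, Python scripts to look and compute and a shell command to move; the robot and the scene stay as the last step left them, time stands still between calls to the robot, and variables do not carry over. Pictures are saved under pics/ and viewed, at most 10 in all, crops included, and the job is handed in when it is done.

```bash
mkdir -p pics; ls
python3 - <<'E'
from plant import r, optics, job
import cv2,numpy as np
for n in("scene","top"):
    c=optics.capture(n); cv2.imwrite(f"pics/{n}0.png",c["img"]); print({k:v for k,v in c.items() if k!="img"})
print(r.get_state(), r.pinch_z)
E
```

```text
pics
{'fovy': 49.02991275459492, 'cx': 280.3141459061664, 'cy': 218.37359232313935, 'eye': array([0.21342119, 0.65892092, 0.80549819]), 'rotation': array([  46.98852542,   -1.17673001, -154.01492347])}
{'fovy': 53.80608460356685, 'cx': 279.79671519099827, 'cy': 213.34182294849376, 'eye': array([ 0.48299646, -0.05108778,  0.95826747]), 'rotation': array([  4.88843381,   0.26193679, -88.60502346])}
{'time_s': 0.1, 'joints': array([-5.51132243e+01,  2.05872814e+01,  6.39551243e-01, -1.65816622e-02,
       -7.01358073e+01, -1.65089317e+01]), 'qd': array([ 0.04989995, -0.04914633,  0.14814173,  0.13955874, -0.00865872,
        0.04552692]), 'joint_torque': array([-1.48158804e-03, -5.84162915e+01,  2.93754637e+01,  7.01547280e+00,
        1.02365695e-02, -5.48153241e-05]), 'tcp_pos': array([ 0.21267188, -0.64016823,  0.22572458]), 'eef_rot': array([ 1.79915476e+02, -8.79433814e-03, -1.61627795e+02]), 'contact_force': array([-0.43379353,  0.32294901, -0.56703425]), 'moment': array([ 0.01779378, -0.01408095, -0.03316432]), 'gripper_force': 0.0, 'gripper_width': 0.08782694412778956} 0.0188
```

View pics/top0.png

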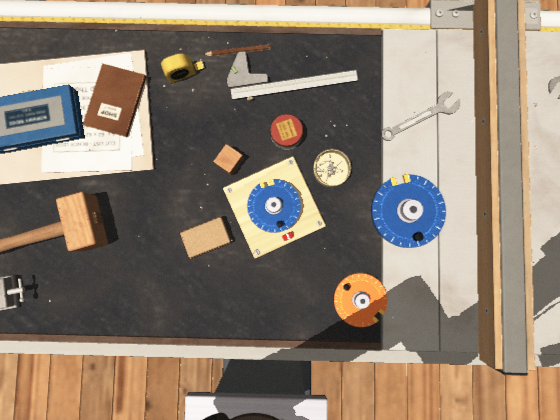

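View pics/scene0.png

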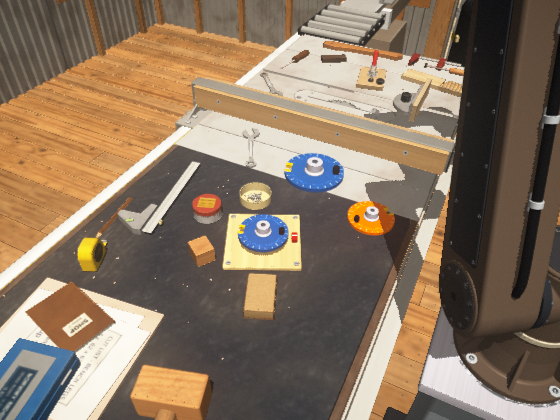

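The top view shows the blue disc near (274,206) with its notch near (266,183), peg near (280,224), red block near (289,237). The notch is almost opposite the block. I'll measure by colour next.

```bash
cat > h.py <<'E'
import cv2,numpy as np
from scipy.spatial.transform import Rotation as R
from plant import r, optics, job
def ray(c,uv):
    f=210/np.tan(np.radians(c["fovy"]/2)); u,v=uv
    d=np.array([(u-c["cx"])/f,-(v-c["cy"])/f,-1.])
    return R.from_euler("xyz",c["rotation"],degrees=True).apply(d)
def on(c,uv,z):
    d=ray(c,uv); return c["eye"]+d*(z-c["eye"][2])/d[2]
def px(c,p):
    f=210/np.tan(np.radians(c["fovy"]/2))
    q=R.from_euler("xyz",c["rotation"],degrees=True).inv().apply(np.array(p)-c["eye"])
    return c["cx"]-f*q[0]/q[2], c["cy"]+f*q[1]/q[2]
def blobs(c,lo,hi,box,amin=6):
    hsv=cv2.cvtColor(c["img"],cv2.COLOR_BGR2HSV); m=cv2.inRange(hsv,lo,hi)
    x0,y0,x1,y1=box; k=np.zeros_like(m); k[y0:y1,x0:x1]=m[y0:y1,x0:x1]
    n,_,s,ce=cv2.connectedComponentsWithStats(k)
    return [(tuple(ce[i].round(1)),int(s[i,4]),s[i,:4].tolist()) for i in range(1,n) if s[i,4]>=amin]
E
python3 - <<'E'
from h import *
c=optics.capture("top"); B=(220,155,330,262); D=(245,176,304,235)
bl=lambda n,a,b,box,z:[print(n,q,on(c,q[0],z).round(4)) for q in blobs(c,a,b,box)]
bl("red",(0,150,80),(8,255,255),B,.026); bl("red",(172,150,80),(180,255,255),B,.026)
bl("blue",(100,120,60),(125,255,255),B,.038)
bl("yel",(20,170,120),(32,255,255),D,.038)
bl("blk",(0,0,0),(180,255,50),D,.054)
bl("hub",(0,0,130),(180,50,255),(258,190,290,222),.06)
s=optics.capture("scene")
print(blobs(s,(100,120,60),(125,255,255),(225,205,300,265)),blobs(s,(20,170,120),(32,255,255),(235,205,292,255)))
print(blobs(s,(0,150,80),(8,255,255),(285,225,302,245)),blobs(s,(0,0,130),(180,50,255),(250,212,280,245)))
a=cv2.resize(c["img"][150:265,215:365],None,fx=5,fy=5,interpolation=cv2.INTER_CUBIC); cv2.imwrite("pics/crop1.png",a)
E
```

```text
red ((np.float64(290.3), np.float64(234.3)), 20, [288, 232, 5, 6]) [ 0.5158 -0.0697  0.026 ]
red ((np.float64(284.5), np.float64(237.2)), 23, [282, 234, 6, 7]) [ 0.509  -0.0568  0.026 ]
blue ((np.float64(274.0), np.float64(206.0)), 1707, [248, 179, 52, 53]) [ 0.5777 -0.0316  0.038 ]
blk ((np.float64(279.9), np.float64(222.9)), 19, [277, 221, 6, 5]) [ 0.5392 -0.0458  0.054 ]
hub ((np.float64(272.6), np.float64(205.2)), 203, [265, 197, 17, 17]) [ 0.5772 -0.029   0.06  ]
[((np.float64(262.8), np.float64(233.1)), 998, [239, 215, 49, 36])] [((np.float64(241.6), np.float64(226.4)), 19, [239, 225, 6, 4]), ((np.float64(240.0), np.float64(231.5)), 10, [238, 231, 5, 2])]
[((np.float64(294.0), np.float64(238.6)), 31, [292, 236, 5, 7])] [((np.float64(262.8), np.float64(229.0)), 199, [255, 221, 17, 16])]
```

View pics/crop1.png

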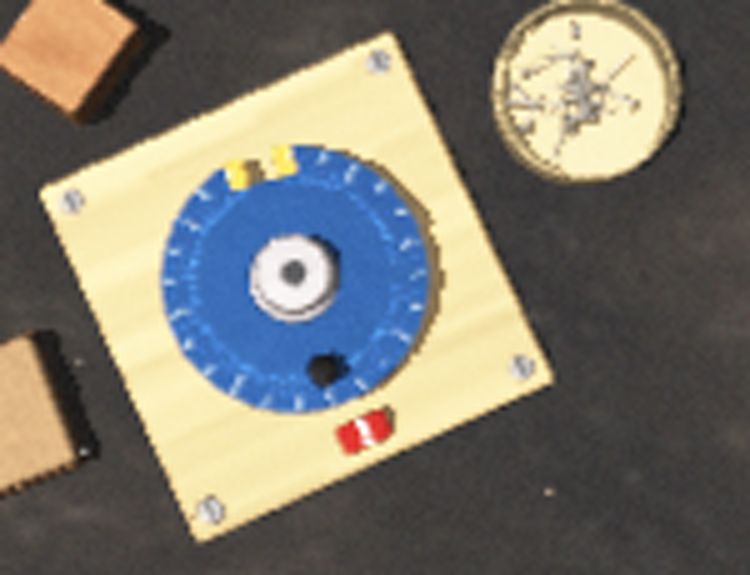

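Run:
```python
from h import *
c=optics.capture("top"); s=optics.capture("scene")
A=[]
def p(n,q,z): v=on(c,q,z)[:2]; A.append(v); print(n,v.round(4))
p("board",np.mean([(293,156.6),(223.4,188),(255,258.4),(325.4,226)],0),.012)
p("hubdot",(273.6,204.5),.06); p("blue",(274,206),.0365)
ax=np.mean(A,0); print("axis",ax)
# two-view hub check
def pxs(q): return on(s,q,.06)[:2].round(4)
print("scene hub",pxs((263,227.5)))
for n,q,z in [("block",(288,236.2),.026),("notch",(267.2,182.6),.038),("peg",(280,222.8),.054)]:
    v=on(c,q,z)[:2]-ax; print(n,np.hypot(*v),np.degrees(np.arctan2(v[1],v[0])))
e=[on(c,q,.012)[:2] for q in [(255,258.4),(223.4,188),(325.4,226),(293,156.6)]]
print([np.degrees(np.arctan2(*(b-a)[::-1])) for a,b in((e[0],e[1]),(e[2],e[3]),(e[2],e[0]),(e[3],e[1]))])
a=cv2.resize(s["img"][190:280,215:315],None,fx=6,fy=6,interpolation=cv2.INTER_CUBIC); cv2.imwrite("pics/crop2.png",a)
```

```text
board [ 0.5775 -0.0316]
hubdot [ 0.5787 -0.0311]
blue [ 0.5779 -0.0316]
axis [ 0.57805417 -0.03143152]
scene hub [ 0.572  -0.0199]
block 0.07440871415467988 -153.53295573462856
notch 0.05466339878533835 17.503213374960165
peg 0.041265777847446096 -159.29289703479634
[np.float64(25.93887476957466), np.float64(25.941631632145363), np.float64(116.03561793294779), np.float64(115.9379303751211)]
```

View pics/crop2.png

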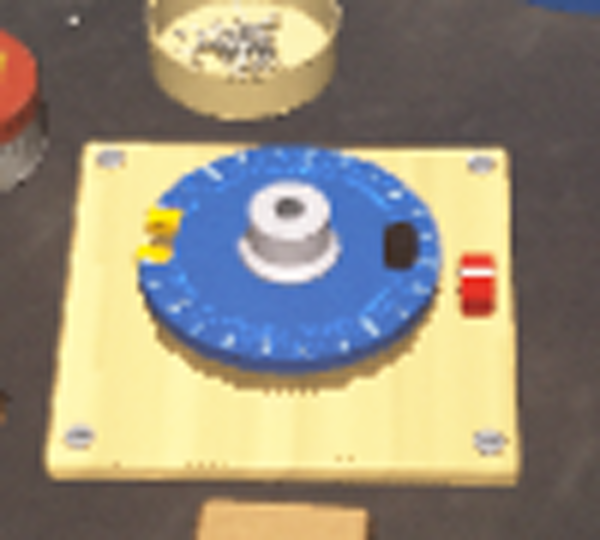

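The scene view confirms: hub top at about (263,224), peg at (282,231), notch at (241,229), block at (294,238). Fixture yaw is about 26°, disc yaw about −161°. I'll turn it +187° CCW by straddling the peg with the fingers, so the first move goes above the peg.

```bash
python3 -m crank '[{"xyz":[0,0,-1.3],"delta_rot":[0,0,0],"claw":0.7},{"xyz":[-16.5,15.4,-1.3],"delta_rot":[0,0,0],"claw":0.7},{"xyz":[-16.5,15.4,-1.3],"delta_rot":[0,0,0],"claw":0.7},{"xyz":[-16.5,15.4,-1.3],"delta_rot":[0,0,0],"claw":0.7},{"xyz":[-16.5,15.4,-1.3],"delta_rot":[0,0,0],"claw":0.7},{"xyz":[-16.5,15.4,-1.3],"delta_rot":[0,0,0],"claw":0.7},{"xyz":[-16.5,15.4,-1.3],"delta_rot":[0,0,0],"claw":0.7},{"xyz":[-16.5,15.4,-1.3],"delta_rot":[0,0,0],"claw":0.7},{"xyz":[-16.5,15.4,-1.3],"delta_rot":[0,0,0],"claw":0.7},{"xyz":[-16.5,15.4,-1.3],"delta_rot":[0,0,0],"claw":0.7},{"xyz":[-16.5,15.4,-1.3],"delta_rot":[0,0,0],"claw":0.7},{"xyz":[-16.5,15.4,-1.3],"delta_rot":[0,0,0],"claw":0.7},{"xyz":[-16.5,15.4,-1.3],"delta_rot":[0,0,0],"claw":0.7},{"xyz":[-16.5,15.4,-1.3],"delta_rot":[0,0,0],"claw":0.7},{"xyz":[-16.5,15.4,2],"delta_rot":[0,0,0],"claw":0.7},{"xyz":[-16.5,15.4,3.5],"delta_rot":[0,0,0],"claw":0.7},{"xyz":[-16.5,15.4,3.5],"delta_rot":[0,0,0],"claw":0.7},{"xyz":[-16.5,15.4,3.5],"delta_rot":[0,0,0],"claw":0.7},{"xyz":[-16.5,15.4,3.5],"delta_rot":[0,0,0],"claw":0.7}]'
cat >> h.py <<'E'
AX=np.array([.578,-.0315])
def go(p,z,yaw=None):
    "units in tool axes from measured pose to world p,z; turn to yaw"
    st=r.get_state(); M=R.from_euler("xyz",st["eef_rot"],degrees=True)
    t=np.append(p,z)-st["tcp_pos"]; print("xyz",(M.inv().apply(t)/.03).round(2),"yaw",st["eef_rot"].round(2), "" if yaw is None else -((yaw-st["eef_rot"][2]+180)%360-180))
def pol(a,rad=.044): a=np.radians(a); return AX+rad*np.array([np.cos(a),np.sin(a)])
E
python3 - <<'E'
from h import *
go(pol(-161),.045,-161)
c=optics.capture("top"); cv2.imwrite("pics/t2.png",cv2.resize(c["img"][130:280,190:370],None,fx=4,fy=4))
E
```

```text
time_s: 2.68
tcp_pos: [0.5377, -0.0466, 0.123]
eef_rot: [-180.0, 0.1, -161.7]
contact_force: [-0.2, -0.0, 0.1]
gripper_width: 0.0262
gripper_force: 0.0
xyz [0.04 0.04 2.6 ] yaw [-1.7997e+02  1.2000e-01 -1.6166e+02] -0.6605700379994062
```

View pics/t2.png

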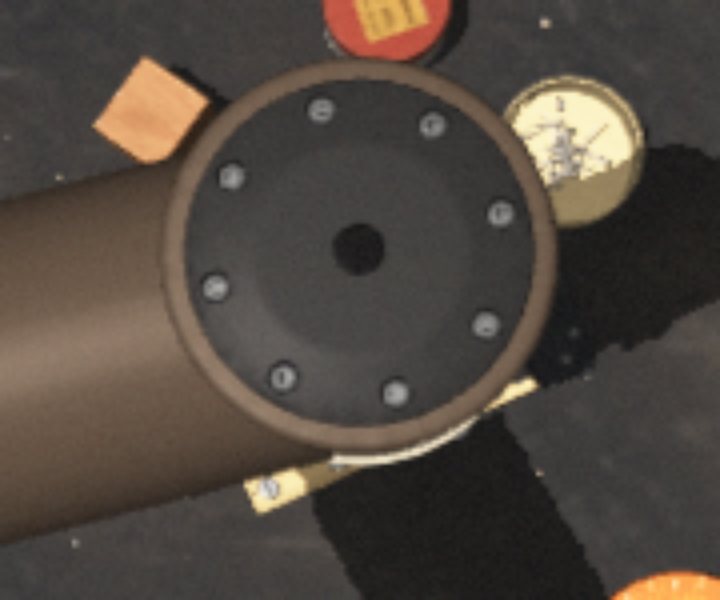

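The arm hides the disc in the top view. The TCP is within 2 mm of the planned spot, so I'll descend around the peg.

```bash
python3 -m crank '[{"xyz":[0.04,0.04,1],"delta_rot":[0,0,-0.7],"claw":0.7},{"xyz":[0.04,0.04,1.8],"delta_rot":[0,0,-0.7],"claw":0.7},{"xyz":[0.04,0.04,2.3],"delta_rot":[0,0,-0.7],"claw":0.7},{"xyz":[0.04,0.04,2.6],"delta_rot":[0,0,-0.7],"claw":0.7},{"xyz":[0.04,0.04,2.6],"delta_rot":[0,0,-0.7],"claw":0.7}]'
python3 - <<'E'
from h import *
c=optics.capture("scene"); cv2.imwrite("pics/s3.png",cv2.resize(c["img"][170:290,200:340],None,fx=5,fy=5))
# circle rows, relative to pose at -161, per 10 deg, axes of tool (x radial out,y=cw tangential)
for a in list(range(10,181,10))+[187]:
    t=np.radians(a); print(a,[round(44*(np.cos(t)-1)/30,2),round(-44*np.sin(t)/30,2)])
E
```

```text
time_s: 3.35
tcp_pos: [0.5355, -0.0453, 0.0436]
eef_rot: [-180.0, -0.0, -160.9]
contact_force: [0.4, 0.5, 0.4]
gripper_width: 0.026
gripper_force: 0.0
10 [np.float64(-0.02), np.float64(-0.25)]
20 [np.float64(-0.09), np.float64(-0.5)]
30 [np.float64(-0.2), np.float64(-0.73)]
40 [np.float64(-0.34), np.float64(-0.94)]
50 [np.float64(-0.52), np.float64(-1.12)]
60 [np.float64(-0.73), np.float64(-1.27)]
70 [np.float64(-0.97), np.float64(-1.38)]
80 [np.float64(-1.21), np.float64(-1.44)]
90 [np.float64(-1.47), np.float64(-1.47)]
100 [np.float64(-1.72), np.float64(-1.44)]
110 [np.float64(-1.97), np.float64(-1.38)]
120 [np.float64(-2.2), np.float64(-1.27)]
130 [np.float64(-2.41), np.float64(-1.12)]
140 [np.float64(-2.59), np.float64(-0.94)]
150 [np.float64(-2.74), np.float64(-0.73)]
160 [np.float64(-2.84), np.float64(-0.5)]
170 [np.float64(-2.91), np.float64(-0.25)]
180 [np.float64(-2.93), np.float64(-0.0)]
187 [np.float64(-2.92), np.float64(0.18)]
```

View pics/s3.png

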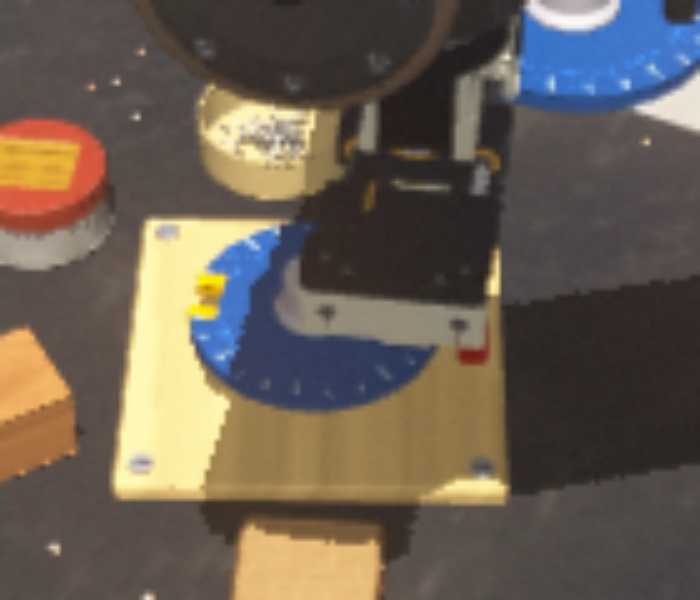

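The fingers are down at the peg with no contact force, and the disc is undisturbed (notch still at the left). Starting the circular push.

```bash
python3 -m crank '[{"xyz":[-0.02,-0.25,0],"delta_rot":[0,0,-10],"claw":0.7},{"xyz":[-0.09,-0.5,0],"delta_rot":[0,0,-20],"claw":0.7},{"xyz":[-0.2,-0.73,0],"delta_rot":[0,0,-30],"claw":0.7},{"xyz":[-0.34,-0.94,0],"delta_rot":[0,0,-40],"claw":0.7},{"xyz":[-0.52,-1.12,0],"delta_rot":[0,0,-50],"claw":0.7},{"xyz":[-0.73,-1.27,0],"delta_rot":[0,0,-60],"claw":0.7},{"xyz":[-0.97,-1.38,0],"delta_rot":[0,0,-70],"claw":0.7},{"xyz":[-1.21,-1.44,0],"delta_rot":[0,0,-80],"claw":0.7},{"xyz":[-1.47,-1.47,0],"delta_rot":[0,0,-90],"claw":0.7}]'
python3 - <<'E'
from h import *
go(pol(-71),.045,-71)
c=optics.capture("scene"); cv2.imwrite("pics/s4.png",cv2.resize(c["img"][170:290,200:340],None,fx=5,fy=5))
E
```

```text
time_s: 4.53
tcp_pos: [0.592, -0.0727, 0.0445]
eef_rot: [-180.0, -0.0, -70.6]
contact_force: [-1.6, 0.5, -0.4]
gripper_width: 0.0263
gripper_force: 0.4
xyz [ 0.02 -0.01 -0.02] yaw [-1.7996e+02 -2.0000e-02 -7.0590e+01] 0.4087287165699536
```

View pics/s4.png

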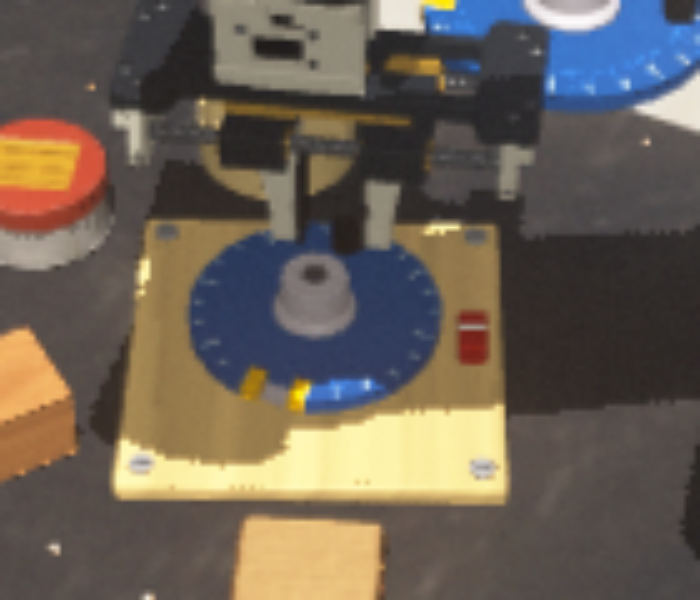

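The peg is between the fingers and the disc has turned; the notch is now at the lower left, near (255,248) in the full image. Continuing to 26°, then closing softly to centre the peg.

```bash
python3 -m crank '[{"xyz":[-0.02,-0.25,0],"delta_rot":[0,0,-10],"claw":0.7},{"xyz":[-0.09,-0.5,0],"delta_rot":[0,0,-20],"claw":0.7},{"xyz":[-0.2,-0.73,0],"delta_rot":[0,0,-30],"claw":0.7},{"xyz":[-0.34,-0.94,0],"delta_rot":[0,0,-40],"claw":0.7},{"xyz":[-0.52,-1.12,0],"delta_rot":[0,0,-50],"claw":0.7},{"xyz":[-0.73,-1.27,0],"delta_rot":[0,0,-60],"claw":0.7},{"xyz":[-0.97,-1.38,0],"delta_rot":[0,0,-70],"claw":0.7},{"xyz":[-1.21,-1.44,0],"delta_rot":[0,0,-80],"claw":0.7},{"xyz":[-1.47,-1.47,0],"delta_rot":[0,0,-90],"claw":0.7},{"xyz":[-1.65,-1.46,0],"delta_rot":[0,0,-97],"claw":0.7},{"xyz":[-1.65,-1.46,0],"delta_rot":[0,0,-97],"claw":0.7},{"xyz":[-1.65,-1.46,0],"delta_rot":[0,0,-97],"claw":0.86},{"xyz":[-1.65,-1.46,0],"delta_rot":[0,0,-97],"claw":0.86},{"xyz":[-1.65,-1.46,0],"delta_rot":[0,0,-97],"claw":0.86},{"xyz":[-1.65,-1.46,0],"delta_rot":[0,0,-97],"claw":0.86}]' 5
python3 - <<'E'
from h import *
go(pol(26),.045,26)
c=optics.capture("scene"); cv2.imwrite("pics/s5.png",cv2.resize(c["img"][170:290,200:340],None,fx=5,fy=5))
E
```

```text
time_s: 6.45
tcp_pos: [0.617, -0.0115, 0.0438]
eef_rot: [180.0, -0.0, 26.0]
contact_force: [1.6, -1.1, 2.3]
gripper_width: 0.0135
gripper_force: 5.0
xyz [ 0.01  0.03 -0.04] yaw [ 1.7998e+02 -3.0000e-02  2.6050e+01] 0.04957714902212729
```

View pics/s5.png

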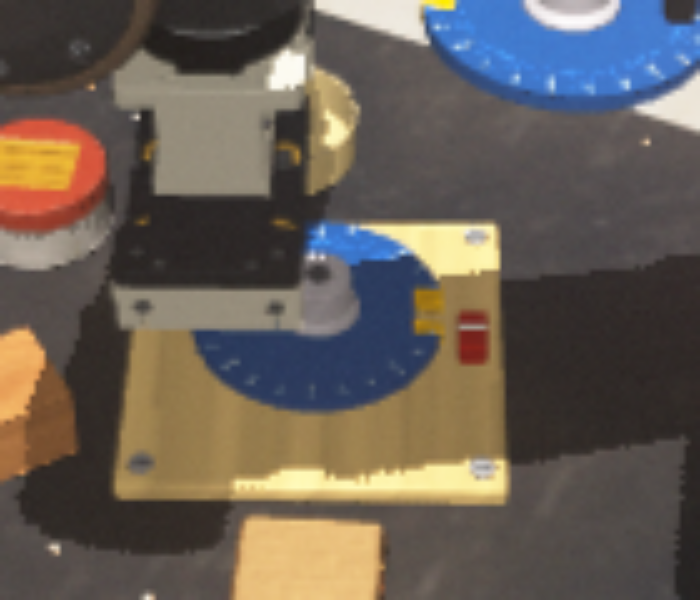

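The notch is now beside the red block, at about (286,233) with the block at (294,238). I'll open, lift straight up and step aside to measure from above.

```bash
python3 -m crank '[{"xyz":[0,0,0],"delta_rot":[0,0,0],"claw":0.7},{"xyz":[0,0,0],"delta_rot":[0,0,0],"claw":0.7},{"xyz":[0,0,0],"delta_rot":[0,0,0],"claw":0.7},{"xyz":[0,0,-1],"delta_rot":[0,0,0],"claw":0.7},{"xyz":[0,0,-2],"delta_rot":[0,0,0],"claw":0.7},{"xyz":[0,0,-4],"delta_rot":[0,0,0],"claw":1},{"xyz":[-2,3,-4],"delta_rot":[0,0,0],"claw":1},{"xyz":[-4,6,-4],"delta_rot":[0,0,0],"claw":1},{"xyz":[-5.6,7.7,-4],"delta_rot":[0,0,0],"claw":1},{"xyz":[-5.6,7.7,-4],"delta_rot":[0,0,0],"claw":1},{"xyz":[-5.6,7.7,-4],"delta_rot":[0,0,0],"claw":1},{"xyz":[-5.6,7.7,-4],"delta_rot":[0,0,0],"claw":1}]'
python3 - <<'E'
from h import *
c=optics.capture("top"); D=(245,176,304,236)
for n,a,b,z in [("yel",(18,150,90),(32,255,255),.038),("blk",(0,0,0),(180,255,50),.054)]:
    for q in blobs(c,a,b,D,4):
        v=on(c,q[0],z)[:2]-AX; print(n,q,np.hypot(*v).round(4),np.degrees(np.arctan2(v[1],v[0])).round(1))
go(AX,.075,26)
cv2.imwrite("pics/t6.png",cv2.resize(c["img"][150:265,215:365],None,fx=5,fy=5,interpolation=cv2.INTER_CUBIC))
E
```

```text
time_s: 8.0
tcp_pos: [0.5662, -0.2952, 0.1631]
eef_rot: [-180.0, 0.0, 25.9]
contact_force: [-0.2, 0.8, -0.0]
gripper_width: 0.0008
gripper_force: 0.0
blk ((np.float64(266.0), np.float64(187.0)), 23, [264, 185, 5, 5]) 0.0438 24.7
blk ((np.float64(281.0), np.float64(203.0)), 5, [281, 201, 1, 5]) 0.0165 -72.0
blk ((np.float64(266.1), np.float64(222.8)), 106, [262, 207, 8, 29]) 0.0424 158.0
xyz [ 4.17 -7.7   2.94] yaw [-1.7997e+02  3.0000e-02  2.5940e+01] -0.06323716576446259
```

View pics/t6.png

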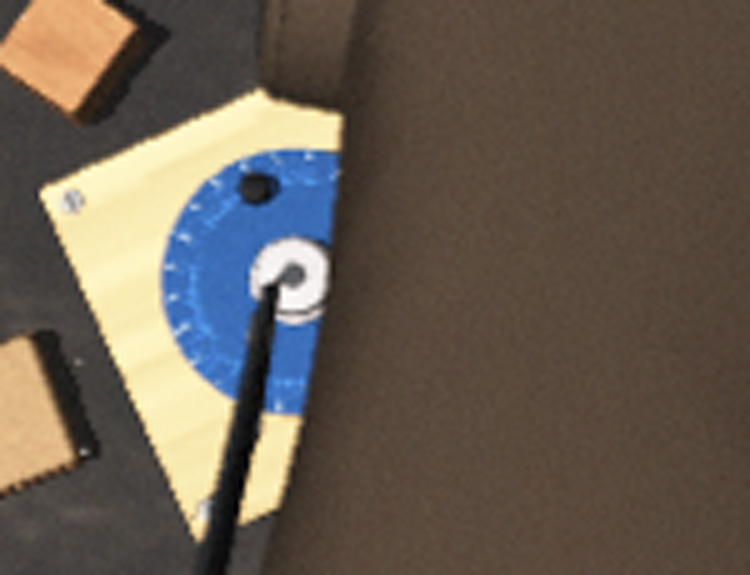

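The arm hides the notch here, but the peg, at about (266,187), measures 24.7° at 44 mm radius against a 26° target. That is about 1 mm off at the notch, within the 3 mm margin. I'll check the notch in the scene camera and go above the hub.

```bash
python3 - <<'E'
from h import *
s=optics.capture("scene")
for q in blobs(s,(18,140,60),(32,255,255),(270,215,292,250),3):
    v=on(s,q[0],.038)[:2]-AX; print(q,np.hypot(*v),np.degrees(np.arctan2(v[1],v[0])))
for a in(-150,-154,-158): print(a,px(s,np.append(pol(a,.053),.038)))
for n,q,z in(("block line?",(294,237.0),.026),("hub",(263.2,224.5),.06)): print(n,on(s,q,z)[:2]-AX)
E
python3 -m crank '[{"xyz":[2,-4,0],"delta_rot":[0,0,0],"claw":1},{"xyz":[4.2,-7.7,0],"delta_rot":[0,0,0],"claw":1},{"xyz":[4.2,-7.7,0],"delta_rot":[0,0,0],"claw":1},{"xyz":[4.2,-7.7,0],"delta_rot":[0,0,0],"claw":1},{"xyz":[4.2,-7.7,0],"delta_rot":[0,0,0],"claw":1},{"xyz":[4.2,-7.7,0],"delta_rot":[0,0,0],"claw":1},{"xyz":[4.2,-7.7,1.5],"delta_rot":[0,0,0],"claw":1},{"xyz":[4.2,-7.7,2.9],"delta_rot":[0,0,0],"claw":1},{"xyz":[4.2,-7.7,2.9],"delta_rot":[0,0,0],"claw":1}]'
```

```text
((np.float64(285.4), np.float64(231.9)), 48, [283, 228, 6, 10]) 0.053211566707556134 -158.5492902781633
-150 (np.float64(285.2997026510035), np.float64(229.5607119019542))
-154 (np.float64(285.3667232028252), np.float64(230.65024059190057))
-158 (np.float64(285.3252052262349), np.float64(231.74359017334064))
block line? [-0.07026683 -0.02434032]
hub [-0.00175446  0.00241705]
time_s: 9.22
tcp_pos: [0.5763, -0.0314, 0.0737]
eef_rot: [-179.9, 0.4, 26.0]
contact_force: [0.2, 0.4, 0.7]
gripper_width: 0.0002
gripper_force: 0.0
```

Corrected for the camera offset, the notch reads about −155°, within 1.5° of the pin. Pressing down slowly.

```bash
python3 -m crank '[{"xyz":[0,0,0.2],"delta_rot":[0,0,0],"claw":1},{"xyz":[0,0,0.4],"delta_rot":[0,0,0],"claw":1},{"xyz":[0,0,0.45],"delta_rot":[0,0,0],"claw":1},{"xyz":[0,0,0.5],"delta_rot":[0,0,0],"claw":1},{"xyz":[0,0,0.55],"delta_rot":[0,0,0],"claw":1},{"xyz":[0,0,0.6],"delta_rot":[0,0,0],"claw":1}]'
python3 -m crank '[{"xyz":[0,0,0.05],"delta_rot":[0,0,0],"claw":1},{"xyz":[0,0,0.1],"delta_rot":[0,0,0],"claw":1},{"xyz":[0,0,0.13],"delta_rot":[0,0,0],"claw":1},{"xyz":[0,0,0.16],"delta_rot":[0,0,0],"claw":1},{"xyz":[0,0,0.16],"delta_rot":[0,0,0],"claw":1}]'
```

```text
time_s: 9.98
tcp_pos: [0.5792, -0.0298, 0.0589]
eef_rot: [180.0, -0.0, 26.1]
contact_force: [-0.6, -0.3, 3.3]
gripper_width: 0.0006
gripper_force: 1.8
time_s: 10.6
tcp_pos: [0.5791, -0.0298, 0.0537]
eef_rot: [180.0, -0.0, 26.1]
contact_force: [0.3, 0.7, 1.7]
gripper_width: 0.0002
gripper_force: 1.1
```

The hub is at 53.7 mm, well past the pin-top height (58 mm), so the pin is in the notch. Pressing the rest.

```bash
python3 -m crank '[{"xyz":[0,0,0.05],"delta_rot":[0,0,0],"claw":1},{"xyz":[0,0,0.1],"delta_rot":[0,0,0],"claw":1},{"xyz":[0,0,0.14],"delta_rot":[0,0,0],"claw":1},{"xyz":[0,0,0.17],"delta_rot":[0,0,0],"claw":1},{"xyz":[0,0,0.17],"delta_rot":[0,0,0],"claw":1}]'
```

```text
time_s: 11.22
tcp_pos: [0.5792, -0.0299, 0.0502]
eef_rot: [180.0, -0.0, 26.1]
contact_force: [-4.9, 2.3, 18.4]
gripper_width: 0.0005
gripper_force: 9.1
```

The force rose to 18 N at 50.2 mm, so the disc is bottomed on its seat. Lifting clear and checking.

```bash
python3 -m crank '[{"xyz":[0,0,-0.3],"delta_rot":[0,0,0],"claw":1},{"xyz":[0,0,-1],"delta_rot":[0,0,0],"claw":1},{"xyz":[0,0,-3],"delta_rot":[0,0,0],"claw":1},{"xyz":[0,0,-4.5],"delta_rot":[0,0,0],"claw":1},{"xyz":[-2,3,-4.5],"delta_rot":[0,0,0],"claw":1},{"xyz":[-4,6,-4.5],"delta_rot":[0,0,0],"claw":1},{"xyz":[-4.2,7.7,-4.5],"delta_rot":[0,0,0],"claw":1},{"xyz":[-4.2,7.7,-4.5],"delta_rot":[0,0,0],"claw":1},{"xyz":[-4.2,7.7,-4.5],"delta_rot":[0,0,0],"claw":1},{"xyz":[-4.2,7.7,-4.5],"delta_rot":[0,0,0],"claw":1}]'
python3 - <<'E'
from h import *
c=optics.capture("scene"); cv2.imwrite("pics/s7.png",cv2.resize(c["img"][180:330,180:320],None,fx=4,fy=4,interpolation=cv2.INTER_CUBIC))
E
```

```text
time_s: 12.48
tcp_pos: [0.5666, -0.2937, 0.1827]
eef_rot: [-179.9, 0.1, 25.9]
contact_force: [-0.0, -0.0, 0.9]
gripper_width: 0.0005
gripper_force: 0.0
```

View pics/s7.png

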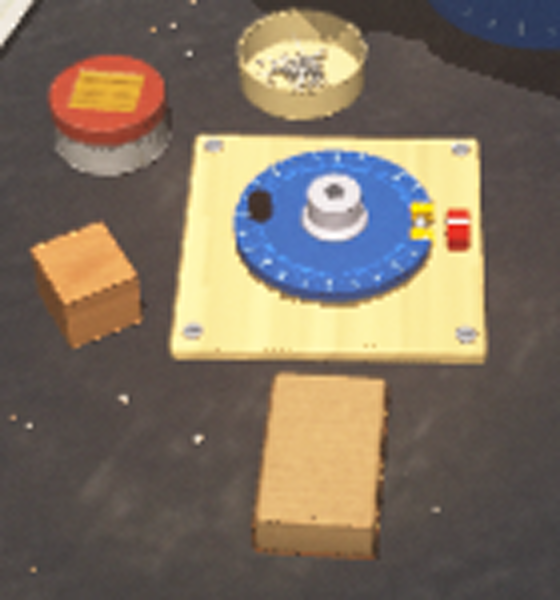

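The disc sits flat and low, with the pin visible in the notch at about (286,235) in line with the red block. The bystanders are in place and the arm is clear.

```bash
python3 -c "
from plant import job
print(job.close_job())"
```

```text
the job is handed in; nothing more can be done
None
```

The job is handed in at about 12.5 s: the blue disc is turned and pressed home flat on its seat with the pin in the notch, the bystanders look unmoved and the arm is clear. `close_job()` returned no verdict.

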